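# Take the top miniature book from the spring dispenser

## Robot

A 6-joint arm with a two-finger parallel gripper is mounted at the origin on the work surface. World frame = base frame: x ahead of the robot, y to its left, z up, the work surface at z = 0. Lengths are in m, angles in degrees, forces in N, time in s.
With the tool pointing down it reaches from about 0.4 to 0.825 m from the base axis. Payload 7 kg.
Tool frame: the origin (TCP) lies midway between the tips of the shut fingers; the grasp point (between the pads) lies 19 mm behind it; z points along the fingers, y is the direction in which the jaws open and shut (so a half turn about z gives the same grasp; the last joint's range is limited). The gripper opens to 88 mm and grips with 3 to 60 N. Pads are 19 mm wide; open, the fingers measure 130 mm over their backs; the gripper's body (78 mm by 193 mm) begins 47 mm behind the grasp point.
Start: joints at [84.116, 20.546, 0.682, 0, -70.136, -16.507], TCP at [0.257, 0.624, 0.227] pointing down, gripper open.
Joint ranges: [-176.03, 176.03], [-82.01, 121.73], [-58.28, 71.71], [-173.87, 95.51], [-174.79, -0.11], [-173.66, 173.66]. Speed limits (degrees/s): [136.94, 136.94, 172.46, 180, 180, 180].

## Interface

Orientations are given as a 3x3 rotation matrix whose columns are the frame's x, y, z axes.
In Python, from rig import robot gives the robot as it stands. Calls block until the motion is done:
- robot.goto(position, orientation): joint-space move of the TCP to a pose.
- robot.servo_line(position, ori=None, speed=0.15): straight line of the TCP; ori=None keeps the orientation; speed is the mean speed in m/s.
- robot.movej(angles): joint-space move.
- robot.move_gripper(opening): opening from 0.0 (shut) to 1.0 (fully open); the grip force is fixed at half the most; returns when the fingers have stopped.
- robot.dwell(seconds).
- robot.ik(position, orientation): joint angles nearest the present ones, or None.
- robot.grab_frame(name): name is "side" or "top" or "wrist"; returns (picture, depth): 384x512x3 uint8, red, green, blue; 384x512 float32, m along the optical axis (not along the pixel's ray), 0 where there is no reading.
- robot.camera_info(name): a dict with "vfov" (degrees; the focal length in pixels is half the picture's height over the tangent of half this angle, whatever the lens; pixels are square), "cx", "cy" (the principal point, pixels), "k1" (the pictures are not rectified: a ray, as slopes to the right and down, at radius r is drawn at 1 + k1 r^2 times it, then the intrinsics apply), "view" (4x4, takes a point from world to camera coordinates); the wrist camera has in their place "T_tool_cam" (4x4, takes a point from camera to tool coordinates, whose origin is the TCP and whose axes are the flange's). Camera axes: x right, y down, z forward; pixel columns grow to the right and rows downward; lengths in m; the calibration is good to about 2 mm. A picture is of the moment at which its call begins: read the wrist's pose just before it. camera_info takes no time and is no camera call.
A pose or a line that the arm cannot do raises robot.Unreachable and nothing moves.
- robot.job_done(): hands the job in, once; it reports no verdict.
Readings, each from a call of its own:
- robot.read_t(): time.
- robot.read_qpos(): joint angles.
- robot.read_qvel(): joint speeds.
- robot.read_effort(): joint torques, N m.
- robot.read_position(): TCP position.
- robot.read_tcp_rot(): TCP orientation.
- robot.read_force(): force on the tool from outside, world axes, zero at the start.
- robot.read_ft_torque(): the same for the moment, N m.
- robot.read_grip_width(): opening from 0.0 (shut) to 1.0 (fully open).
Only numpy, scipy, OpenCV 4.12 (cv2) and the standard library are available. Lean on these libraries where they do the work, as an engineer would, in place of code of your own. Each camera call takes 0.05 s, during which the arm holds its last target. There are 200 camera calls.

## Task

Take the top miniature book, and only that one, out of the spring-loaded dispenser on the bookshop counter, so that the next copy rises into its place. Set the book down, without dropping it, lying flat and right way up inside the shallow wooden order tray. Leave the identical copy that lies loose on the counter where it is.

Things in the scene. Friction and masses are not known exactly. Their poses are not given: they have to be found in the camera images.
- top_book: Topmost of four identical rigid miniature hardbacks stacked flat in the spring dispenser: 80 (x) x 56 (y) x 22 mm thick (z, up), 80 g, blue cloth, paper label. Origin: centre of its underside, about 122 mm above the counter (+-5). Grip its 56 mm width from above, on the upper two thirds of its thickness only, else the copy below comes too; pull straight up 30 mm or more.
- next_book: Copy right under the top one, same size and origin. Fixed dispenser: 130 x 110 mm wood base; dark steel channels, rim 130 mm high, round the short ends of the stack, 3 mm play, lapping 12 mm round each corner; the middle 62 mm of both long sides is open for fingers. The stack rests on a soft spring plate (36 N/m); with the top book off, the rest rise 22 mm by themselves in about 1 s.
- tray: Empty shallow wooden order tray, fixed, 160 mm (x) x 200 mm (y) outside, 22 mm high, walls and floor 6 mm thick. Origin: centre of its underside, at counter height; z up. Tray and dispenser stand one on the left, one on the right of the counter, either way round, each turned by up to 0.4 rad.
- stray_book: Identical copy lying loose and flat on the bare counter between dispenser and tray; leave it alone. Origin: centre of its underside. Other bystanders farther off: white mug, pile of large books, pen pot.
Not all that is in view belongs to the job. Leave any orange look-alike of the top_book alone. Leave any purple look-alike of the next_book alone.

How it is judged (in metres and radians):
On the way, in this order (a step that is already met when the one before it is completed fails the run):
1. the top book is held by the fingers and lifted clear of the next (undersides over 30 mm apart) (contact force between top_book and the fingers above 0.5 N and z of top_book in the frame of next_book above 0.03 m), for 0.1 s.
2. the book is lowered to within about 20 mm of the tray's floor while the fingers still hold it (not dropped) (contact force between top_book and the fingers above 0.5 N and z of top_book in the frame of tray below 0.026 m and horizontal distance between top_book and tray below 0.095 m), for 0.1 s.
At the end, for the whole second after the job is handed in: The top book rests on the tray's floor inside its walls, flat and right way up within 10 degrees (underside within 5 mm of the floor); the next book has risen in the dispenser by 10 to 35 mm and lies level there within 10 degrees, both at rest; the loose copy is within 20 mm of where it was (x of top_book in the frame of tray between -0.06 and 0.06 m and y of top_book in the frame of tray between -0.08 and 0.08 m and z of top_book in the frame of tray below 0.011 m and angle between each of top_book, next_book's own z axis and vertical below 0.17 rad and linear speed of each of top_book, next_book below 0.02 m/s and distance of next_book from where it was at the start of the episode between 0.01 and 0.035 m and distance of stray_book from where it was at the start of the episode below 0.02 m); the robot touches nothing.
It fails at once if the loose copy on the counter is displaced by more than 20 mm (distance of stray_book from where it was at the start of the episode above 0.02 m).
It also fails if it takes over 38 s, if anything falls off the work surface, if the arm or the gripper's body presses on something with over 40 N, if the wrist force passes 120 N, or if a joint passes its speed limit or range.

## Working session

There is one attempt and no reset: what is moved stays moved. The work goes in short steps, each a Python script; the robot and the scene stay as the last script left them, time stands still between calls to the robot, and variables do not carry over. Pictures are saved under pics/ and viewed, about 8 in all and at most 12, crops included, and the job is handed in when it is done.

```bash
ls; mkdir -p pics; cat > h.py <<'E'
import numpy as np, cv2
from rig import robot
def cam(name):
    c=robot.camera_info(name)
    if name=="wrist":
        T=np.eye(4);T[:3,:3]=np.array(robot.read_tcp_rot());T[:3,3]=robot.read_position()
        M=T@np.array(c["T_tool_cam"])
    else: M=np.linalg.inv(np.array(c["view"]))
    im,d=robot.grab_frame(name)
    return im,d,c,M
def rays(c,px,H=384):
    f=H/2/np.tan(np.radians(c["vfov"])/2)
    K=np.array([[f,0,c["cx"]],[0,f,c["cy"]],[0,0,1]])
    p=cv2.undistortPoints(np.float64(px).reshape(-1,1,2),K,np.array([c["k1"],0,0,0.]))[:,0]
    return np.c_[p,np.ones(len(p))]
def points(c,M,d):
    v,u=np.mgrid[:d.shape[0],:d.shape[1]]
    r=rays(c,np.c_[u.ravel(),v.ravel()])*d.reshape(-1,1)
    return (r@M[:3,:3].T+M[:3,3]).reshape(*d.shape,3)
def onplane(c,M,px,z):
    r=rays(c,px)@M[:3,:3].T
    return M[:3,3]+r*((z-M[2,3])/r[:,2:])
E
python3 - <<'E'
from h import *
for n in ("top","side"):
    im,d,c,M=cam(n); cv2.imwrite(f"pics/{n}0.png",im[...,::-1]); np.savez(f"{n}0.npz",im=im,d=d,M=M); print(n,c,M.round(3))
print(robot.camera_info("wrist"), robot.read_tcp_rot(), robot.read_t())
E
```

```text
pics
top {'vfov': 43.30455559194254, 'cx': 256.6709226949398, 'cy': 188.05598634375494, 'k1': -0.19590422966662405, 'view': array([[ 0.00730376, -0.99996329, -0.00447953,  0.02149477],
       [-0.9897724 , -0.00659095, -0.14250318,  0.59156329],
       [ 0.14246842,  0.00547452, -0.98978421,  1.124502  ],
       [ 0.        ,  0.        ,  0.        ,  1.        ]])} [[ 0.007 -0.99   0.142  0.425]
 [-1.    -0.007  0.005  0.019]
 [-0.004 -0.143 -0.99   1.197]
 [ 0.     0.     0.     1.   ]]
side {'vfov': 50.225947897171984, 'cx': 254.78469514370317, 'cy': 191.4025721570014, 'k1': -0.10039517516912162, 'view': array([[-0.97586625, -0.21793374,  0.01378205,  0.5782174 ],
       [-0.16948682,  0.71611076, -0.67709644,  0.14517939],
       [ 0.13769269, -0.66309144, -0.73576522,  0.93601998],
       [ 0.        ,  0.        ,  0.        ,  1.        ]])} [[-0.976 -0.169  0.138  0.46 ]
 [-0.218  0.716 -0.663  0.643]
 [ 0.014 -0.677 -0.736  0.779]
 [ 0.     0.     0.     1.   ]]
{'vfov': 67.52797689232835, 'cx': 254.977791425103, 'cy': 187.9098127531546, 'k1': -0.01786400472340102, 'T_tool_cam': array([[-1.01386209e-03, -9.62349077e-01, -2.71814691e-01,
         7.27858625e-02],
       [ 9.99998903e-01, -1.26922134e-03,  7.63656335e-04,
         3.96661318e-04],
       [-1.07989698e-03, -2.71813619e-01,  9.62349308e-01,
        -1.58790167e-01],
       [ 0.00000000e+00,  0.00000000e+00,  0.00000000e+00,
         1.00000000e+00]])} [[ 9.24560758e-01 -3.81034422e-01 -4.16232093e-04]
 [-3.81034626e-01 -9.24559766e-01 -1.36140325e-03]
 [ 1.33910053e-04  1.41729886e-03 -9.99998987e-01]] 0.1
```

View pics/top0.png

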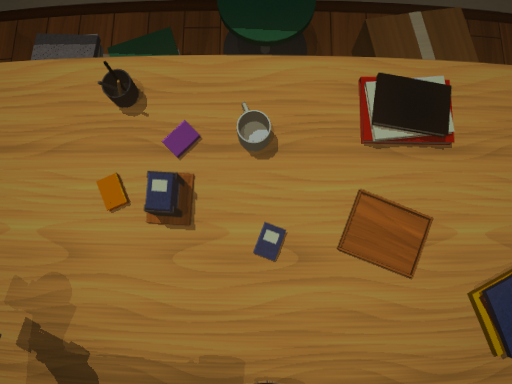

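View pics/side0.png

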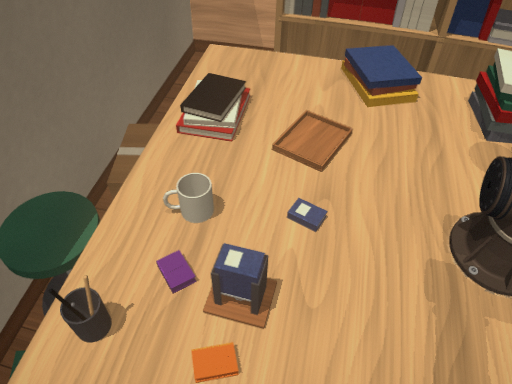

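The top view shows the dispenser with its blue, labelled stack at (162,192). The stray blue copy lies flat at (270,242) and the tray is at (385,233). The orange (112,192) and purple (181,139) look-alikes lie on the counter. The target is the book at (162,190), the only blue one raised on the wood base. In the side view it is at (240,262).

```bash
python3 - <<'E'
from h import *
for n in ("top","side"):
    z=np.load(n+"0.npz"); im,d,M=z["im"],z["d"],z["M"]; c=robot.camera_info(n); P=points(c,M,d)
    hsv=cv2.cvtColor(im,cv2.COLOR_RGB2HSV)
    print(n,"counter z",np.median(P[...,2][(d>0)&(abs(P[...,2])<.02)]))
    (u0,u1,v0,v1)=(135,205,160,235) if n=="top" else (195,285,235,330)
    Q=np.zeros(d.shape,bool);Q[v0:v1,u0:u1]=1
    h=P[...,2]
    print("hist",np.histogram(h[Q&(d>0)],bins=np.arange(-.01,.16,.01)))
    blue=(hsv[...,0]>100)&(hsv[...,0]<130)&(hsv[...,1]>60)
    lab=(hsv[...,1]<70)&(hsv[...,2]>130)
    m=Q&(blue|lab)&(h>.13)&(h<.16)
    pts=P[m]; print("book",m.sum(),pts.mean(0),np.median(pts[:,2]), cv2.minAreaRect(np.float32(pts[:,:2]*1000)))
    # base
    m=Q&(h>.008)&(h<.03); print("base",m.sum(),cv2.minAreaRect(np.float32(P[m][:,:2]*1000)),np.median(h[m]))
    (u0,u1,v0,v1)=(325,445,180,285) if n=="top" else (265,360,105,175)
    Q[:]=0;Q[v0:v1,u0:u1]=1
    m=Q&(h>.014)&(h<.035);pts=P[m];print("tray",m.sum(),cv2.minAreaRect(np.float32(pts[:,:2]*1000)),np.median(pts[:,2]))
    if n=="top":
        big=cv2.resize(im[150:240,90:290],None,fx=4,fy=4,interpolation=cv2.INTER_CUBIC);cv2.imwrite("pics/crop.png",big[...,::-1])
E
```

```text
top counter z -0.00011173287724641767
hist (array([1572, 1495,  673,    9,   19,   20,   68,   25,   43,   42,   33,
         89,   32,  167,   69,  878]), array([-0.01,  0.  ,  0.01,  0.02,  0.03,  0.04,  0.05,  0.06,  0.07,
        0.08,  0.09,  0.1 ,  0.11,  0.12,  0.13,  0.14,  0.15]))
book 796 [0.56946863 0.24187702 0.1437201 ] 0.14364336970521274 ((570.1226806640625, 241.66221618652344), (56.250125885009766, 78.67403411865234), 88.221923828125)
base 820 ((569.9976196289062, 243.20632934570312), (109.87295532226562, 127.92691040039062), 86.98978424072266) 0.011889281407224228
tray 761 ((485.44061279296875, -293.80316162109375), (202.87850952148438, 162.3914031982422), 68.61885070800781) 0.021105423077051544
side counter z -0.000950250052506485
hist (array([3301, 1360, 1087,   52,   57,   59,  140,  127,  139,  138,  149,
        169,  144,  300,  145, 1149]), array([-0.01,  0.  ,  0.01,  0.02,  0.03,  0.04,  0.05,  0.06,  0.07,
        0.08,  0.09,  0.1 ,  0.11,  0.12,  0.13,  0.14,  0.15]))
book 959 [0.56733518 0.24430695 0.14259876] 0.14255744095760092 ((569.279052734375, 242.42874145507812), (55.817893981933594, 78.32342529296875), 86.57405090332031)
base 1498 ((588.4647827148438, 242.89149475097656), (110.78897094726562, 168.95339965820312), 88.44633483886719) 0.011013484968887599
tray 537 ((485.1084899902344, -293.82916259765625), (206.24485778808594, 163.34178161621094), 69.4445571899414) 0.019434159461710454
```

View pics/crop.png

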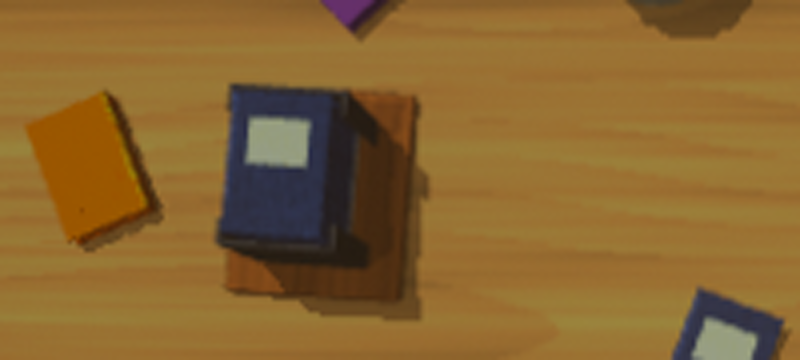

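The crop confirms it: the raised blue book with a label, between the steel channels on the wood base. Both views agree to 1 mm. Next I go above it and take one close look.

```bash
cat >> h.py <<'E'
def ori(deg):
    a=np.radians(deg);c,s=np.cos(a),np.sin(a)
    return np.array([[-s,c,0],[c,s,0],[0,0,-1.]])
E
python3 - <<'E'
from h import *
R=ori(-92.6)
print(robot.ik([.57,.242,.27],R), robot.ik([.57,.242,.131],R), robot.ik([.485,-.294,.25],ori(-111)))
robot.goto([.57,.242,.27],R)
robot.dwell(.2)
im,d,c,M=cam("wrist");cv2.imwrite("pics/w1.png",im[...,::-1])
P=points(c,M,d);h=P[...,2];hsv=cv2.cvtColor(im,cv2.COLOR_RGB2HSV)
m=(d>0)&(h>.136)&(h<.152)&(((hsv[...,0]>100)&(hsv[...,0]<130)&(hsv[...,1]>60))|((hsv[...,1]<90)&(hsv[...,2]>130)))
n,l,s,_=cv2.connectedComponentsWithStats(m.astype(np.uint8));k=1+s[1:,4].argmax();p=P[l==k]
print(s[k],cv2.minAreaRect(np.float32(p[:,:2]*1000)),np.median(p[:,2]))
print(robot.read_t(),robot.read_position(),robot.read_force())
E
```

```text
[ 41.04729361  13.96244566  -2.9136135    0.         -73.12394083
  46.35270639] [ 41.04729361  19.66609546 -13.89166552   0.         -56.44223902
  46.35270639] [-11.45754015   9.57817879 -11.13522455   0.         -69.28659666
  80.45754015]
[ 228  142   57   77 4031] ((568.6100463867188, 241.67730712890625), (55.61595153808594, 80.19302368164062), 86.65650177001953) 0.14457563710439864
2.15 [0.56978817 0.24260673 0.26986479] [1.08240637 0.03949082 0.22875855]
```

View pics/w1.png

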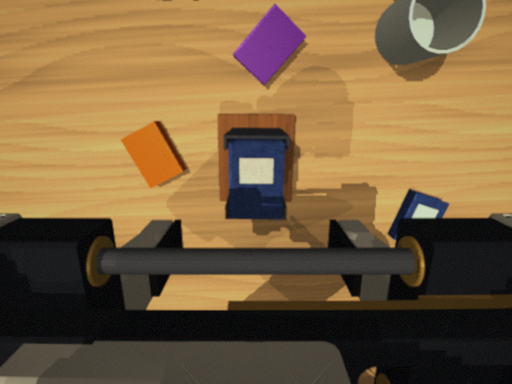

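The wrist view shows the book at about (257,175) between the jaws, with both sides clear. The fit gives (0.569,0.242), yaw −3.3° and top at 0.144, which agrees with the earlier views. Next I grasp and lift.

```bash
python3 - <<'E'
from h import *
R=ori(-93)
robot.servo_line([.5695,.242,.17],R,.12)
robot.servo_line([.5695,.242,.1315],R,.05)
print(robot.read_position(),robot.read_force())
robot.move_gripper(0.3); print("w",robot.read_grip_width(),robot.read_force())
robot.dwell(.2)
robot.servo_line([.5695,.242,.20],R,.06)
print("w",robot.read_grip_width(),robot.read_force(),robot.read_t())
robot.servo_line([.5695,.242,.27],R,.12)
robot.dwell(.3)
im,d,c,M=cam("side");P=points(c,M,d)
cv2.imwrite("pics/s1.png",cv2.resize(im[150:340,150:350],None,fx=3,fy=3)[...,::-1])
print("w",robot.read_grip_width(),robot.read_force(),robot.read_t())
E
```

```text
[0.56972065 0.24213815 0.13175117] [-0.21190049  1.48119906 -0.31343428]
w 0.6349499803887291 [ 0.63596563  0.33513665 -0.22761771]
w 0.6356296517005455 [-0.17176398 -0.44175451 -1.61684263] 6.1667
w 0.6363148337630922 [ 0.66215207 -0.00777921 -1.34088829] 7.25
```

View pics/s1.png

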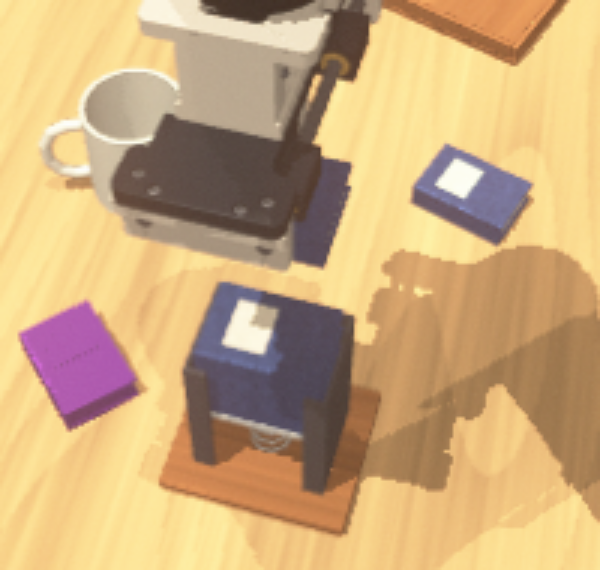

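The side view shows one book in the gripper (crop px 325,215). The stack has risen level in the channels (265,330), and the stray is untouched (470,195). Next I take the book to the tray.

```bash
python3 - <<'E'
from h import *
R=ori(-111); x,y=.4853,-.2938
robot.goto([x,y,.22],R)
robot.servo_line([x,y,.06],R,.12)
robot.dwell(.2); f0=np.array(robot.read_force())
robot.servo_line([x,y,.022],R,.05); robot.dwell(.2)
for z in np.arange(.020,.0115,-.001):
    robot.servo_line([x,y,z],R,.02); f=np.array(robot.read_force())-f0; print(z.round(4),f.round(2))
    if f[2]>1.5: break
robot.dwell(.2)
print("w",robot.read_grip_width(),robot.read_position(),robot.read_t())
robot.move_gripper(0.85); robot.dwell(.2)
robot.servo_line([x,y,.10],R,.08); robot.servo_line([x,y,.25],R,.2)
im,d,c,M=cam("wrist");cv2.imwrite("pics/w2.png",im[...,::-1])
P=points(c,M,d);h=P[...,2];hsv=cv2.cvtColor(im,cv2.COLOR_RGB2HSV)
m=(d>0)&(h>.022)&(h<.036)&(((hsv[...,0]>100)&(hsv[...,0]<130)&(hsv[...,1]>60))|((hsv[...,1]<90)&(hsv[...,2]>130)))
n,l,s,_=cv2.connectedComponentsWithStats(m.astype(np.uint8));k=1+s[1:,4].argmax();p=P[l==k]
print(s[k],cv2.minAreaRect(np.float32(p[:,:2]*1000)),np.median(p[:,2]),robot.read_t())
im,d,c,M=cam("side");cv2.imwrite("pics/s2.png",im[...,::-1])
P=points(c,M,d);h=P[...,2];hsv=cv2.cvtColor(im,cv2.COLOR_RGB2HSV)
Q=np.zeros(d.shape,bool);Q[235:330,195:285]=1
m=Q&(h>.12)&(h<.16)&(hsv[...,0]>100)&(hsv[...,0]<130)&(hsv[...,1]>60);q=P[m]
co=np.linalg.lstsq(np.c_[q[:,:2],np.ones(len(q))],q[:,2],rcond=None)[0]
print("stack top z",np.median(q[:,2]),"slopes",co[:2])
E
```

```text
0.02 [-0.46 -0.46  0.04]
0.019 [-0.01 -0.33  0.34]
0.018 [-0.15 -0.66  0.21]
0.017 [-0.43 -1.22 -0.01]
0.016 [ 0.45 -1.04  0.3 ]
0.015 [-0.93  1.07  6.34]
w 0.6368483307912359 [ 0.48541842 -0.29384694  0.01554882] 13.7083
[ 234  133   43   59 2340] ((484.7698669433594, -293.8605041503906), (55.384037017822266, 78.9658203125), 68.66925048828125) 0.02855536937523287 16.6583
stack top z 0.14103215035704603 slopes [-0.00217267 -0.00013544]
```

```bash
python3 -c "
import cv2,numpy as np
cv2.imwrite('pics/c2.png',np.hstack([cv2.resize(cv2.imread('pics/w2.png'),(400,300)),cv2.resize(cv2.imread('pics/s2.png'),(400,300))]))"
```

```text
(no output)
```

View pics/c2.png

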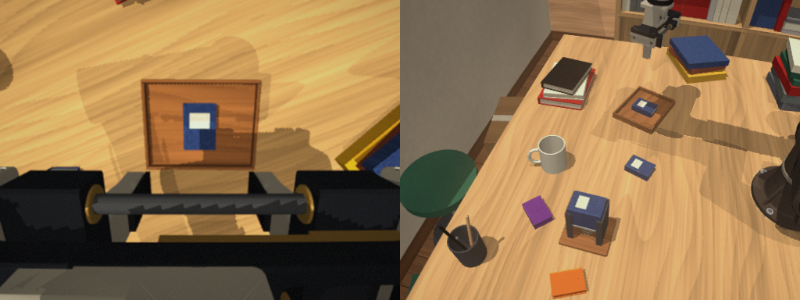

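The book lies label up in the middle of the tray, with its top at 28.5 mm (28 expected). The stack has risen level, the stray is in place and the arm is clear.

```bash
python3 -c "
from rig import robot
print(robot.read_t(),robot.read_force());robot.job_done()"
```

```text
16.7083 [-0.91999397  1.06000905 -0.51189788]
the job is handed in; nothing more can be done
```

I took the top book out of the dispenser, lifted it straight up and set it down in the tray while still gripped. I handed the job in at 16.7 s; the interface gave no verdict.

**Last checks:**
- **Book in the tray:** it lies label up within 1 mm of the tray's centre. Its top is at 28.5 mm, against 28 mm expected if it rests on the floor.
- **Next copy:** it rose by about 20 mm, with the top of the stack at 141 mm, and sits level (slope under 0.003).
- **Stray book:** it looks unmoved in the side view, but I did not measure it.
- **Gripper:** it is open and about 0.2 m above the book, touching nothing.

None of the checks failed or disagreed beyond 2 mm, apart from the dispenser base. Its fit from the side view came out too long, and I did not use it.

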